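# Click the food box lid shut, section by section

### The arm

A 6-joint arm with a two-finger parallel gripper is mounted at the origin on the work surface. World frame = base frame: x ahead of the robot, y to its left, z up, the work surface at z = 0. Lengths are in mm, angles in degrees, forces in N, time in s.
With the tool pointing down it reaches from about 300 to 850 mm from the base axis. Payload 4.2 kg.
Tool frame: the origin (TCP) lies at the centre of the arm's flange, where the gripper is bolted on; the fingertips stand 191 mm ahead of it and the grasp point (between the pads) lies 172 mm ahead of it; z points along the fingers, x is the direction in which the jaws open and shut, and the axes are right-handed (so a half turn about z gives the same grasp; the last joint's range is limited). The gripper opens to 91 mm and grips with 3 to 60 N. Pads are 32 mm wide; open, the fingers measure 118 mm over their backs; the gripper's body (76 mm by 178 mm) begins 60 mm behind the grasp point.
Start: joints at [-74.313, 18.312, 89.639, -0, 72.044, -1.146], TCP at [166.513, -550.36, 404.776] pointing down, gripper open.
Joint ranges: [-177.97, 177.97], [-48.28, 115.42], [12.27, 149.76], [-77.06, 257.06], [2.81, 150.46], [-146.56, 146.56]. Speed limits (degrees/s): [147.25, 147.25, 180, 180, 180, 180].

### API

Orientations are given as [roll, pitch, yaw] about the fixed x, y, z axes, in that order (R = Rz(yaw) Ry(pitch) Rx(roll)).
In Python, from workcell import telemetry, imaging, env gives the robot as it stands. The module is installed in compiled form; this text tells all that it offers.
- The arm moves only by the tool jog_arm, never from a script. Its argument "series" is a list of rows, each a list of 3 entries, a list of its own where there are three numbers: the shift along the world's x, y, z in mm, then the turn, a rotation vector about the world's x, y, z in rad, then the opening, from 0 (shut) to 1 (fully open). In form: [[[x, y, z], [ax, ay, az], jaw], ...]. A call has exactly 5 rows; each row is the pose to reach, as a shift and turn from the pose measured when the call began; what a row does not reach only later rows make up. A row lasts 1/12 s, in which the tool goes at most 41.7 mm and 7.16 degrees, less where a joint would pass 70% of its speed; a pose out of reach is approached as far as the arm can. A call with a gripper value outside its range is refused whole. The fingers move at their own pace and stop on an object; "squeeze" is the grip in N (left out, the last holds). Time passes only in rows, so rows that repeat a pose let the fingers close, or fill a call up. It gives the time, the measured TCP pose, the force and the opening at its end, in the units of the state.
- telemetry.state(): the state, without advancing time (a new reading comes with each control period).
- imaging.grab_frame(name): name is "scene" or "top" or "wrist"; returns a dict with "pixels" (400x640x3 uint8, red, green, blue), "fov_y" (degrees; the focal length in pixels is half the picture's height over the tangent of half this angle, whatever the lens; pixels are square), "cx", "cy" (the principal point, pixels), "R" (3x3) and "t" (3): a world point X has camera coordinates R X + t; the wrist camera has in their place "T_tool_cam" (4x4, takes a point from camera to tool coordinates, whose origin is the TCP and whose axes are the tool frame's). Camera axes: x right, y down, z forward; pixel columns grow to the right and rows downward; lengths in mm; the calibration is good to about 2 mm. A picture is of the moment at which its call begins: read the wrist's pose just before it. There is no depth.
- env.job_done(): hands the job in, once; it reports no verdict.
The state is a dict: "time_s": time; "qpos": joint angles; "qvel": joint speeds; "effort": joint torques, N m; "ee_pos": TCP position; "ee_rot": TCP orientation; "force": force on the tool from outside, world axes, zero at the start; "torque": the same for the moment, N m; "gripper_width": finger opening in mm.
Only numpy, scipy, OpenCV 4.12 (cv2) and the standard library are available. Lean on these libraries where they do the work, as an engineer would, in place of code of your own. Each camera call takes 0.05 s, during which the arm holds its last target.

### The job

Close the blue-lidded food box by pressing down its lid rim one section at a time with the fingertips until all four sections have clicked fully shut: start with the red-marked section and go round clockwise as seen from above. Only press: do not pick up or tip the box or push it away from its place, and leave everything else on the table undisturbed.

Things in the scene. Friction and masses are not known exactly. Their poses are not given: they have to be found in the camera images.
- foodbox: The food box to close: white tub, dark blue lid, 180 mm (its x) by 130 mm (its y), about 0.75 kg, loose on the table, turned any way round. Origin: centre of its underside, z up. The lid rim is split into four straight, light blue, 20 mm wide sections, one along each side, between fixed corner pieces whose tops are 68 mm above the underside; the lid's middle is sunk to 63 mm.
- sec1_top (a point): Middle of the top face of the red-marked (first) rim section, on the box's long side (-y side of the box's frame). The section is 129 mm long, 20 mm wide; the point goes down with it: 75 mm above the box's underside while up, 68 mm (level with the corners) when shut. A red band 45 mm long crosses the section here, with a small red lip outside it.
- sec1 (a joint): How far section sec1 is pressed down: 0 = sprung up (an orange seal shows in the gap under it), 0.007 m = clicked shut, and it stays so. Pressing straight down, the push needed rises to about 8 N in the first 2 mm, falls away by half-way, then the section snaps to a hard stop; let go before half-way and it springs back up.
- sec2_top (a point): Middle of the top face of the second, clockwise from the red one rim section, on the box's short side (-x side of the box's frame). The section is 79 mm long, 20 mm wide; the point goes down with it: 75 mm above the box's underside while up, 68 mm (level with the corners) when shut. All light blue.
- sec2 (a joint): How far section sec2 is pressed down: 0 = sprung up (an orange seal shows in the gap under it), 0.007 m = clicked shut, and it stays so. Pressing straight down, the push needed rises to about 8 N in the first 2 mm, falls away by half-way, then the section snaps to a hard stop; let go before half-way and it springs back up.
- sec3_top (a point): Middle of the top face of the third, opposite the red one rim section, on the box's long side (+y side of the box's frame). The section is 129 mm long, 20 mm wide; the point goes down with it: 75 mm above the box's underside while up, 68 mm (level with the corners) when shut. All light blue.
- sec3 (a joint): How far section sec3 is pressed down: 0 = sprung up (an orange seal shows in the gap under it), 0.007 m = clicked shut, and it stays so. Pressing straight down, the push needed rises to about 8 N in the first 2 mm, falls away by half-way, then the section snaps to a hard stop; let go before half-way and it springs back up.
- sec4_top (a point): Middle of the top face of the fourth and last rim section, on the box's short side (+x side of the box's frame). The section is 79 mm long, 20 mm wide; the point goes down with it: 75 mm above the box's underside while up, 68 mm (level with the corners) when shut. All light blue.
- sec4 (a joint): How far section sec4 is pressed down: 0 = sprung up (an orange seal shows in the gap under it), 0.007 m = clicked shut, and it stays so. Pressing straight down, the push needed rises to about 8 N in the first 2 mm, falls away by half-way, then the section snaps to a hard stop; let go before half-way and it springs back up.
- cup: Pale plastic cup, 68 mm across, 85 mm tall, loose and light, near one short side (the sec4 side) of the food box. Origin: centre of its underside.
- spoon: Steel serving spoon, 190 mm long, lying loose beside the long side of the food box away from the red mark, no more than 40 mm tall. Origin: about its middle, underside.
- shutbox: Another food box of the same size (180 x 130 x 68 mm) with a green lid, already shut, loose. Origin: centre of its underside.
- jar: Amber jar with red cap, 72 mm across, 105 mm tall, loose. Origin: centre of its underside.
- bowl: White bowl, 132 mm across, 50 mm tall, loose. Origin: centre of its underside.
- bowls: Stack of white bowls, 132 mm across, 81 mm tall, loose. Origin: centre of its underside.

How it is judged:
By the outcome, as a careful person would: the job done as asked, in the order asked, and still so for the second after the job is handed in, with the robot touching nothing.
It also fails if it takes over 48 s, if anything falls off the work surface, if the arm or the gripper's body presses on something with over 40 N, if the wrist force passes 120 N, or if a joint passes its speed limit or range.

## Working session

There is one attempt and no reset: what is moved stays moved. The work goes in short steps, Python scripts to look and compute and a tool call to move; the robot and the scene stay as the last step left them, time stands still between calls to the robot, and variables do not carry over. Pictures are saved under pics/ and viewed, and the job is handed in when it is done.

Besides the shell and the picture viewer there is one more tool, called as a command line: name --argument value ..., lists and objects as JSON in quotes. jog_arm: Moves the arm, as the interface text tells. Its arguments: {"type":"object","properties":{"series":{"type":"array"},"squeeze":{"type":"number"}},"required":["series"]}

```bash
mkdir -p pics; python3 - <<'E'
from workcell import telemetry, imaging
import cv2,numpy as np
print(telemetry.state())
for n in ["scene","top"]:
    f=imaging.grab_frame(n)
    cv2.imwrite(f"pics/{n}0.png",f["pixels"][:,:,::-1])
    np.savez(f"{n}0.npz",**f)
    print({k:v for k,v in f.items() if k!="pixels"})
E
```

```text
{'time_s': 0.0, 'qpos': array([-7.43118114e+01,  1.83514888e+01,  8.97063274e+01, -1.75411314e-03,
        7.20431004e+01, -1.14510777e+00]), 'qvel': array([ 0.0062089 , -0.04991436,  0.08288251,  0.01916439,  0.02108166,
       -0.07272329]), 'effort': array([ 6.40698490e-04, -4.12447929e+01, -2.31974530e+01,  7.28936540e-02,
        4.57281992e-02, -1.34942529e-04]), 'ee_pos': array([ 166.47278935, -550.2011518 ,  403.92204007]), 'ee_rot': array([-1.79999651e+02,  1.00929811e-01, -7.31661611e+01]), 'force': array([ 0.67204803,  0.46092587, -0.07825171]), 'torque': array([ 0.04195331, -0.05306955,  0.01303075]), 'gripper_width': 91.19979368731539}
{'fov_y': 46.06704688085552, 'cx': 313.53914331251946, 'cy': 196.71752073188028, 'R': array([[-0.23969217,  0.97084789, -0.00142823],
       [ 0.71220803,  0.17483656, -0.67984697],
       [-0.65977829, -0.16397119, -0.73335262]]), 't': array([ 152.00817218, -359.81317109, 1951.27510544])}
{'fov_y': 51.77675833765414, 'cx': 316.9845306802908, 'cy': 199.13767225190364, 'R': array([[-1.96923565e-02, -9.99805671e-01,  9.12267374e-04],
       [-9.91453958e-01,  1.94101497e-02, -1.29005020e-01],
       [ 1.28962244e-01, -3.44488395e-03, -9.91643521e-01]]), 't': array([ -12.04056072,  590.02337305, 1398.15491148])}
```

View pics/scene0.png

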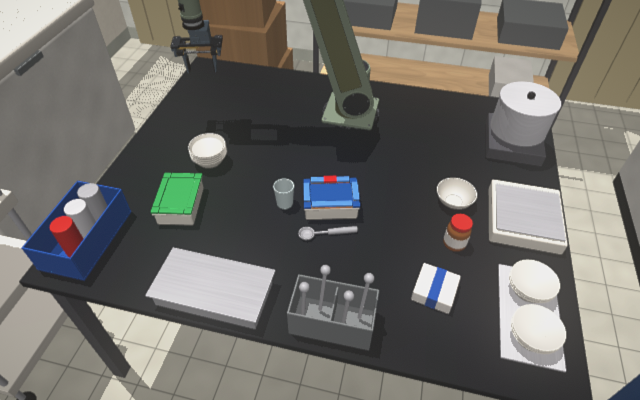

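View pics/top0.png

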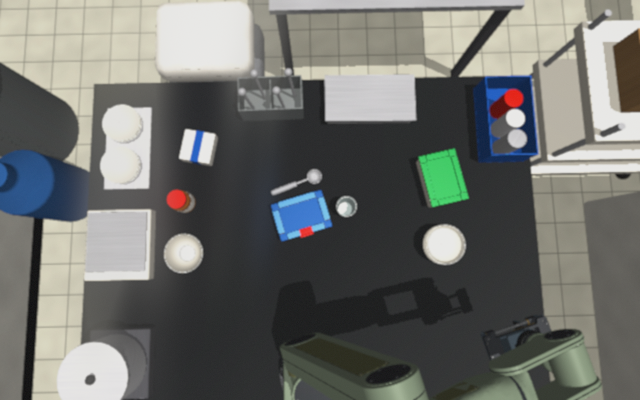

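The top view shows the blue box at about (302,216), with the red mark on the robot side at (306,232). The cup is at (346,206) and the spoon at (297,182). Next I'll measure the box.

```bash
cat > h.py <<'E'
import numpy as np,cv2
from scipy.spatial.transform import Rotation as Rn
def K(f):
    fl=f["pixels"].shape[0]/2/np.tan(np.radians(float(f["fov_y"]))/2); return fl,float(f["cx"]),float(f["cy"])
def ray(f,uv,z,R,t):
    fl,cx,cy=K(f); uv=np.atleast_2d(uv).astype(float)
    d=np.c_[(uv[:,0]-cx)/fl,(uv[:,1]-cy)/fl,np.ones(len(uv))]@R
    c=-R.T@t
    return c+d*((z-c[2])/d[:,2])[:,None]
def wristRt(f,s):
    Rt=Rn.from_euler('xyz',s["ee_rot"],degrees=True).as_matrix(); T=f["T_tool_cam"]
    Rc=Rt@T[:3,:3]; c=Rt@T[:3,3]+s["ee_pos"]
    return Rc.T,-Rc.T@c
def masks(px):
    h=cv2.cvtColor(np.ascontiguousarray(px),cv2.COLOR_RGB2HSV)
    blue=cv2.inRange(h,(95,100,80),(125,255,255)); red=cv2.inRange(h,(0,150,90),(8,255,255))|cv2.inRange(h,(172,150,90),(180,255,255))
    return blue,red
E
python3 - <<'E'
from h import *
f=dict(np.load("top0.npz")); R,t=f["R"],f["t"]
b,r=masks(f["pixels"])
roi=np.zeros_like(b); roi[185:245,265:340]=255
b&=roi;r&=roi
p=np.argwhere((b|r)>0)[:,::-1]
w=ray(f,p,74,R,t)[:,:2].astype(np.float32)
print(cv2.minAreaRect(w)); print("red",ray(f,np.argwhere(r>0)[:,::-1],74,R,t).mean(0), len(p))
print("cup rim c",ray(f,(346,206),85,R,t),"spoon",ray(f,[(272,192),(316,176)],10,R,t))
E
```

```text
((529.9276733398438, 31.325775146484375), (143.2093048095703, 187.32537841796875), 15.565080642700195)
red [474.26234151  15.93556327  74.        ] 2206
cup rim c [[ 558.40451522 -120.59088444   85.        ]] spoon [[622.11588808 135.99117986  10.        ]
 [676.94478885 -21.84096296  10.        ]]
```

jog_arm --series '[[[22,35,0],[0,0,0],0],[[44,70,0],[0,0,0],0],[[66,105,0],[0,0,0],0],[[87,140,0],[0,0,0],0],[[108,173,0],[0,0,0],0]]'

```text
time_s: 0.52
ee_pos: [274.8, -375.3, 403.6]
ee_rot: [180.0, 0.2, -73.2]
force: [0.5, -0.4, -0.3]
gripper_width: 60.9
```

```bash
python3 - <<'E'
from workcell import telemetry, imaging
s=telemetry.state();print(s["time_s"],s["ee_pos"],s["ee_rot"],s["gripper_width"],s["qpos"])
print(imaging.grab_frame("wrist")["T_tool_cam"])
E
```

```text
0.5167 [ 274.84260978 -375.25014428  403.59945183] [ 1.79996129e+02  1.54144808e-01 -7.32064025e+01] 60.87924258125328 [-5.52104311e+01  8.45831504e+00  1.03181637e+02  4.72250480e-02
  6.85078545e+01  1.79786076e+01]
[[ 9.99999406e-01 -3.76695481e-04 -1.02324437e-03 -1.16361725e+00]
 [ 6.41994100e-04  9.61932709e-01  2.73285660e-01 -7.77858159e+01]
 [ 8.81346758e-04 -2.73286155e-01  9.61932379e-01  1.96329795e+01]
 [ 0.00000000e+00  0.00000000e+00  0.00000000e+00  1.00000000e+00]]
```

jog_arm --series '[[[21,34,5],[0,0,0],0],[[42,68,10],[0,0,0],0],[[64,102,15],[0,0,0],0],[[85,136,20],[0,0,0],0],[[106,170,25],[0,0,0],0]]'

```text
time_s: 0.98
ee_pos: [383.2, -199.4, 428.7]
ee_rot: [-179.8, 0.4, -73.0]
force: [1.1, 0.5, 0.7]
gripper_width: 23.4
```

jog_arm --series '[[[21,34,5],[0,0,0],0],[[42,68,10],[0,0,0],0],[[64,102,15],[0,0,0],0],[[85,136,20],[0,0,-0.011],0],[[106,170,25],[0,0,-0.023],0]]'

```text
time_s: 1.4
ee_pos: [489.8, -27.5, 453.7]
ee_rot: [-179.8, 0.4, -74.4]
force: [0.9, -0.1, 0.0]
gripper_width: 0.2
```

jog_arm --series '[[[20,34,0],[0,0,0],0],[[42,66,0],[0,0,0],0],[[42,66,0],[0,0,0],0],[[42,66,0],[0,0,0],0],[[42,66,0],[0,0,0],0]]'

```text
time_s: 1.82
ee_pos: [531.7, 38.2, 453.1]
ee_rot: [-179.9, 0.4, -74.3]
force: [-0.0, 0.6, 0.1]
gripper_width: -0.1
```

```bash
python3 - <<'E'
from workcell import telemetry, imaging
import cv2,numpy as np,pickle
s=telemetry.state();print(s["time_s"],s["ee_pos"],s["ee_rot"],s["gripper_width"])
f=imaging.grab_frame("wrist"); pickle.dump((s,f),open("w1.pkl","wb"))
cv2.imwrite("pics/w1.png",f["pixels"][:,:,::-1]);print(f["fov_y"])
E
```

```text
1.8167 [531.66265748  38.16952382 453.10894771] [-179.91453649    0.42058016  -74.33015931] -0.05174933724947463
67.56686464192958
```

View pics/w1.png

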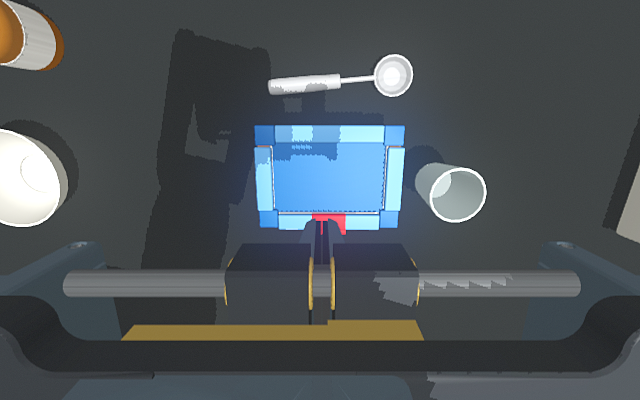

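The wrist view shows the full lid, spanning columns 255–405 and rows 125–228. The red band is at (328,222), partly behind the fingertips, and the cup is at (452,193).

```bash
python3 - <<'E'
from h import *; import pickle
s,f=pickle.load(open("w1.pkl","rb")); R,t=wristRt(f,s)
px=f["pixels"]; b,r=masks(px)
for u,v in [(262,133),(264,175),(330,180),(300,220),(360,220),(396,175),(350,133),(328,225),(268,218),(395,133)]: print((u,v),px[v,u],cv2.cvtColor(px[v:v+1,u:u+1],cv2.COLOR_RGB2HSV)[0,0])
big=cv2.resize(px[110:240,240:420],None,fx=4,fy=4,interpolation=cv2.INTER_NEAREST)
cv2.imwrite("pics/w1z.png",big[:,:,::-1])
b[:115]=0;b[235:]=0;b[:,:245]=0;b[:,412:]=0
w=ray(f,np.argwhere(b>0)[:,::-1],70,R,t)[:,:2].astype(np.float32); print(cv2.minAreaRect(w))
E
```

```text
(262, 133) [ 60 122 192] [106 175 192]
(264, 175) [162 232 255] [ 97  93 255]
(330, 180) [114 189 255] [104 141 255]
(300, 220) [166 235 255] [ 97  89 255]
(360, 220) [184 246 255] [ 94  71 255]
(396, 175) [186 249 255] [ 93  69 255]
(350, 133) [180 244 255] [ 94  75 255]
(328, 225) [ 82  93 123] [112  85 123]
(268, 218) [ 73 161 242] [104 178 242]
(395, 133) [115 191 255] [104 140 255]
((534.0406494140625, 35.330711364746094), (147.81442260742188, 206.2724609375), 19.441207885742188)
```

View pics/w1z.png

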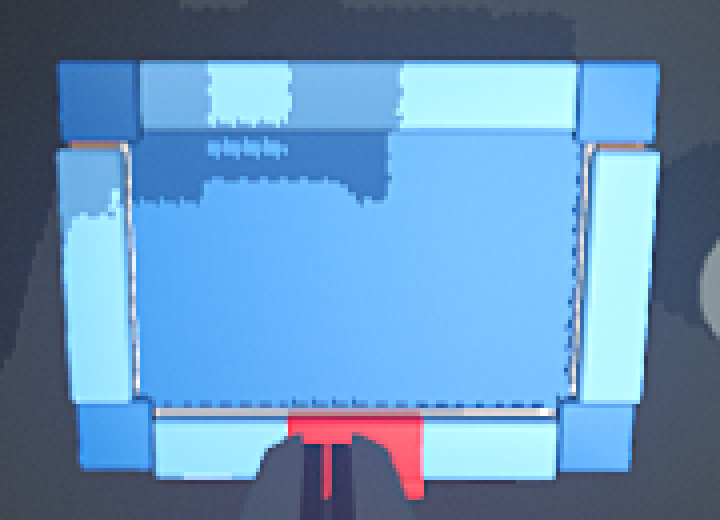

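```bash
python3 - <<'E'
from h import *; import pickle
s,f=pickle.load(open("w1.pkl","rb")); R,t=wristRt(f,s)
q=np.array([(58,60),(660,61),(632,472),(80,471)])/4+[240,110]-0.4
c=ray(f,q,68,R,t)[:,:2]; n=np.linalg.norm
print(c.round(1)); print([n(c[i]-c[(i+1)%4]).round(1) for i in range(4)],n(c[0]-c[2]),n(c[1]-c[3]))
ctr=c.mean(0); x=(c[1]+c[2]-c[0]-c[3]); x/=n(x); y=np.array([-x[1],x[0]]); print("ctr",ctr,"yaw",np.degrees(np.arctan2(x[1],x[0])))
for i,(a,bb) in enumerate([(0,-55),(-80,0),(0,55),(80,0)]): print(i+1,(ctr+a*x+bb*y).round(1))
# sections at z75: strip centres
for nm,uv in {"2":[(58,148),(128,148),(136,403),(70,403)],"4":[(595,150),(660,150),(644,403),(582,403)],"3":[(138,61),(578,61),(578,130),(138,130)],"1":[(152,417),(558,417),(556,480),(155,480)]}.items():
    w=ray(f,np.array(uv)/4+[240,110]-0.4,75,R,t)[:,:2]; print(nm,w.mean(0).round(1),[n(w[i]-w[(i+1)%4]).round(1) for i in range(4)])
cup=ray(f,(458,195),85,R,t); print("cup",cup)
E
```

```text
[[573.9 137.5]
 [621.8 -34.4]
 [497.  -70.1]
 [448.3 103.2]]
[np.float64(178.5), np.float64(129.8), np.float64(180.0), np.float64(130.3)] 221.41253217117753 221.44856496545214
ctr [535.24885622  34.02593207] yaw -74.37131627739618
1 [482.3  19.2]
2 [513.7 111.1]
3 [588.2  48.8]
4 [556.8 -43. ]
2 [514.1 110.5] [np.float64(20.8), np.float64(79.5), np.float64(20.8), np.float64(79.5)]
4 [557.  -43.1] [np.float64(19.2), np.float64(78.6), np.float64(19.4), np.float64(78.7)]
3 [588.3  49.1] [np.float64(128.0), np.float64(19.8), np.float64(130.0), np.float64(19.8)]
1 [482.6  19.7] [np.float64(128.2), np.float64(21.2), np.float64(128.5), np.float64(21.3)]
cup [[ 561.25563391 -119.65938219   85.        ]]
```

jog_arm --series '[[[-24,-10,-25],[0,0,0],0],[[-47,-20,-60],[0,0,0],0],[[-47,-20,-100],[0,0,0],0],[[-47,-20,-135],[0,0,0],0],[[-47,-20,-165],[0,0,0],0]]'

```text
time_s: 2.28
ee_pos: [482.5, 16.0, 287.0]
ee_rot: [-179.9, 0.4, -74.6]
force: [0.5, -1.4, -0.9]
gripper_width: 0.3
```

jog_arm --series '[[[0,0,-2],[0,0,0],0],[[0,0,-4],[0,0,0],0],[[0,0,-6],[0,0,0],0],[[0,0,-6],[0,0,0],0],[[0,0,-6],[0,0,0],0]]'

```text
time_s: 2.7
ee_pos: [483.2, 15.8, 282.7]
ee_rot: [-179.7, 0.4, -74.6]
force: [0.3, 0.0, 0.5]
gripper_width: 0.5
```

```bash
python3 - <<'E'
from workcell import telemetry, imaging
import cv2,numpy as np,pickle
from h import *
s=telemetry.state();print(s["time_s"],s["ee_pos"],s["ee_rot"],s["force"])
print("tip",s["ee_pos"]+Rn.from_euler('xyz',s["ee_rot"],degrees=True).as_matrix()@[0,0,191])
f=imaging.grab_frame("wrist"); pickle.dump((s,f),open("w2.pkl","wb"))
cv2.imwrite("pics/w2.png",f["pixels"][:,:,::-1])
E
```

```text
2.7 [483.15236823  15.77999704 282.72978544] [-179.72408066    0.36361733  -74.57066894] [0.32586692 0.03349185 0.46462482]
tip [483.71652817  17.19314732  91.73584646]
```

View pics/w2.png

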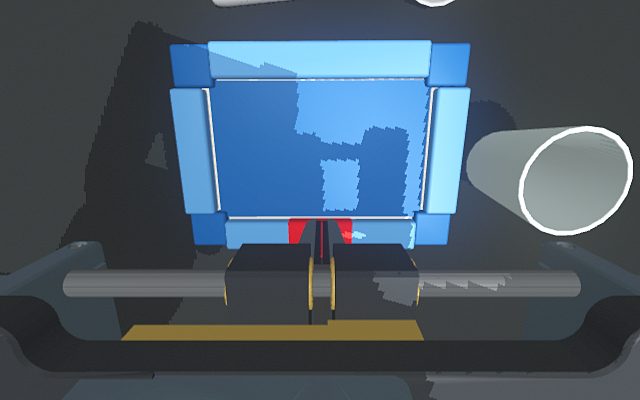

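The wrist view shows the fingertips above the middle of the red band at about (320,230), so I'll press down.

jog_arm --series '[[[0,2,-4],[0,0,0],0],[[0,2,-8],[0,0,0],0],[[0,2,-12],[0,0,0],0],[[0,2,-14],[0,0,0],0],[[0,2,-14],[0,0,0],0]]'

```text
time_s: 3.17
ee_pos: [482.8, 18.0, 267.8]
ee_rot: [-179.8, 0.4, -74.5]
force: [-0.5, 0.3, -0.2]
gripper_width: 0.1
```

jog_arm --series '[[[0,0,-1],[0,0,0],0],[[0,0,-2],[0,0,0],0],[[0,0,-3],[0,0,0],0],[[0,0,-4],[0,0,0],0],[[0,0,-5],[0,0,0],0]]'

```text
time_s: 3.58
ee_pos: [482.8, 18.0, 263.2]
ee_rot: [-179.8, 0.4, -74.6]
force: [-1.0, -0.0, 2.1]
gripper_width: 0.6
```

jog_arm --series '[[[0,0,-1],[0,0,0],0],[[0,0,-2],[0,0,0],0],[[0,0,-3],[0,0,0],0],[[0,0,-4],[0,0,0],0],[[0,0,-4],[0,0,0],0]]'

```text
time_s: 4.0
ee_pos: [482.8, 18.0, 259.1]
ee_rot: [-179.8, 0.4, -74.6]
force: [-0.3, 0.0, 0.1]
gripper_width: 0.2
```

jog_arm --series '[[[0,0,-0.5],[0,0,0],0],[[0,0,-1],[0,0,0],0],[[0,0,-1.5],[0,0,0],0],[[0,0,-1.5],[0,0,0],0],[[0,0,-1.5],[0,0,0],0]]'

```text
time_s: 4.42
ee_pos: [482.8, 18.0, 259.0]
ee_rot: [-179.8, 0.4, -74.5]
force: [-3.2, -0.5, 11.5]
gripper_width: 0.4
```

jog_arm --series '[[[0,0,8],[0,0,0],0],[[0,0,20],[0,0,0],0],[[0,0,30],[0,0,0],0],[[10,30,30],[0,0,0],0],[[20,60,30],[0,0,0],0]]'

```text
time_s: 4.83
ee_pos: [503.1, 77.8, 290.1]
ee_rot: [-179.7, 0.4, -74.7]
force: [0.2, -0.6, 0.4]
gripper_width: 0.4
```

```bash
cat > look.py <<'E'
import sys
from workcell import telemetry, imaging
import pickle
from h import *
n=sys.argv[1]
s=telemetry.state();print(s["time_s"],s["ee_pos"],s["ee_rot"],s["force"])
print("tip",s["ee_pos"]+Rn.from_euler('xyz',s["ee_rot"],degrees=True).as_matrix()@[0,0,191])
f=imaging.grab_frame("wrist"); pickle.dump((s,f),open(n+".pkl","wb"))
cv2.imwrite(f"pics/{n}.png",f["pixels"][:,:,::-1])
E
python3 look.py w3
```

```text
4.8333 [503.06169404  77.75328905 290.06830476] [-179.68411808    0.36078102  -74.72789957] [ 0.23373839 -0.59253966  0.37184132]
tip [503.76073353  79.19085048  99.07499399]
```

View pics/w3.png

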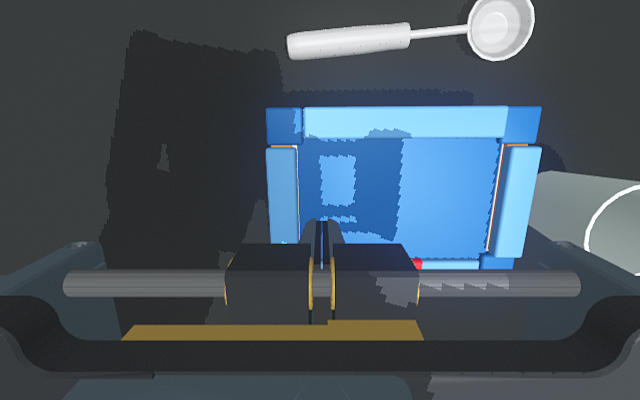

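```bash
python3 - <<'E'
from workcell import imaging
import cv2,pickle
s,f=pickle.load(open("w3.pkl","rb"))
a=cv2.resize(f["pixels"][235:275,410:530],None,fx=6,fy=6,interpolation=cv2.INTER_NEAREST)
g=imaging.grab_frame("scene")["pixels"]
o=cv2.imread("pics/scene0.png")[:,:,::-1]
b=cv2.resize(cv2.hconcat([g[170:225,295:365].copy(),o[170:225,295:365].copy()]),(720,283),interpolation=cv2.INTER_NEAREST)
cv2.imwrite("pics/z3.png",cv2.vconcat([a,b])[:,:,::-1])
E
```

```text
(no output)
```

View pics/z3.png

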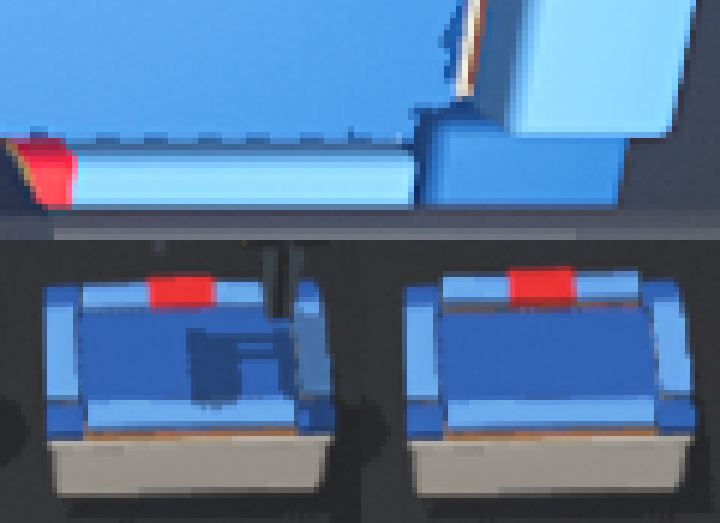

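Sec1 now sits level with the corners and its seal is hidden, so it is shut. On to sec2.

jog_arm --series '[[[5,15,0],[0,0,0],0],[[10.5,30,0],[0,0,0],0],[[10.5,30,-8],[0,0,0],0],[[10.5,30,-16],[0,0,0],0],[[10.5,30,-22],[0,0,0],0]]'

```text
time_s: 5.35
ee_pos: [513.9, 109.9, 266.3]
ee_rot: [-179.7, 0.4, -74.4]
force: [-0.1, -0.2, 0.2]
gripper_width: 0.0
```

jog_arm --series '[[[0,0,-1],[0,0,0],0],[[0,0,-2],[0,0,0],0],[[0,0,-3],[0,0,0],0],[[0,0,-4],[0,0,0],0],[[0,0,-5],[0,0,0],0]]'

```text
time_s: 5.77
ee_pos: [513.6, 109.3, 261.0]
ee_rot: [-179.8, 0.4, -74.4]
force: [-0.3, 0.8, -0.6]
gripper_width: 0.6
```

jog_arm --series '[[[0,0,-1],[0,0,0],0],[[0,0,-2],[0,0,0],0],[[0,0,-3],[0,0,0],0],[[0,0,-4],[0,0,0],0],[[0,0,-4],[0,0,0],0]]'

```text
time_s: 6.18
ee_pos: [513.2, 108.9, 258.9]
ee_rot: [-179.8, 0.3, -74.4]
force: [-5.0, -1.5, 16.4]
gripper_width: 0.7
```

jog_arm --series '[[[0,0,10],[0,0,0],0],[[0,0,30],[0,0,0],0],[[20,-17,35],[0,0,0],0],[[40,-34,35],[0,0,0],0],[[40,-34,35],[0,0,0],0]]'

```text
time_s: 6.6
ee_pos: [556.1, 72.9, 294.7]
ee_rot: [-179.6, 0.2, -74.5]
force: [-0.4, 0.3, -0.7]
gripper_width: 0.6
```

```bash
python3 look.py w4
```

```text
6.6 [556.08501842  72.87755073 294.71217071] [-179.56891099    0.19900229  -74.47012415] [-0.443255    0.28819294 -0.69927309]
tip [557.29199742  73.9014599  103.71872891]
```

View pics/w4.png

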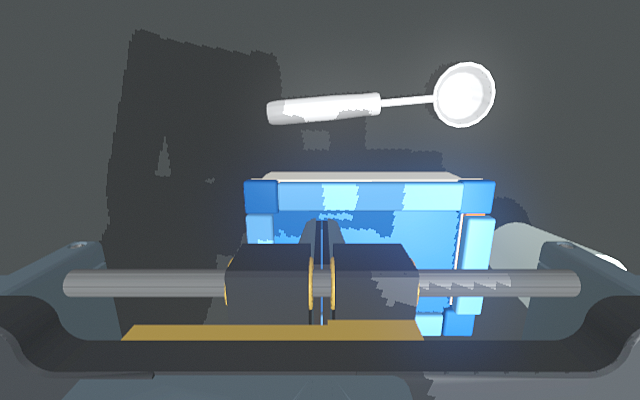

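```bash
python3 - <<'E'
from h import *; import pickle
s,f=pickle.load(open("w4.pkl","rb")); R,t=wristRt(f,s)
a=cv2.resize(f["pixels"][165:245,235:505],None,fx=2.9,fy=2.9,interpolation=cv2.INTER_NEAREST)
cv2.imwrite("pics/z4.png",a[:,:,::-1])
print(ray(f,[(244,181),(495,181)],68,R,t))
E
```

```text
[[574.12029552 137.05070961  68.        ]
 [621.69073865 -33.96197946  68.        ]]
```

View pics/z4.png

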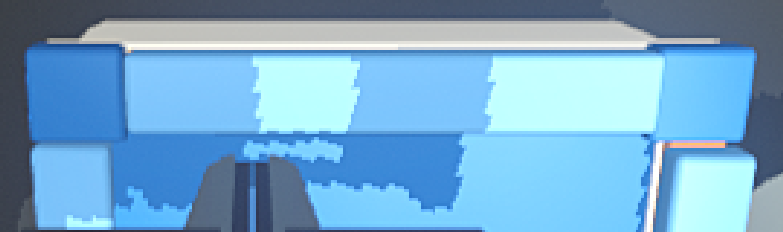

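The box hasn't moved (far corners within 0.6 mm) and sec2 is flush with no seal showing. On to sec3.

jog_arm --series '[[[14,-13,0],[0,0,0],0],[[29,-25.5,0],[0,0,0],0],[[29,-25.5,-10],[0,0,0],0],[[29,-25.5,-20],[0,0,0],0],[[29,-25.5,-26],[0,0,0],0]]'

```text
time_s: 7.07
ee_pos: [581.9, 48.6, 265.8]
ee_rot: [180.0, 0.4, -74.5]
force: [-0.0, 0.1, 2.2]
gripper_width: 0.5
```

jog_arm --series '[[[0,0,-1],[0,0,0],0],[[0,0,-2],[0,0,0],0],[[0,0,-3],[0,0,0],0],[[0,0,-4],[0,0,0],0],[[0,0,-5],[0,0,0],0]]'

```text
time_s: 7.48
ee_pos: [581.6, 48.9, 260.7]
ee_rot: [179.9, 0.4, -74.5]
force: [0.2, 0.4, 0.5]
gripper_width: 0.6
```

jog_arm --series '[[[0,0,-1],[0,0,0],0],[[0,0,-2],[0,0,0],0],[[0,0,-3],[0,0,0],0],[[0,0,-4],[0,0,0],0],[[0,0,-4],[0,0,0],0]]'

```text
time_s: 7.9
ee_pos: [581.2, 49.1, 259.0]
ee_rot: [179.9, 0.4, -74.5]
force: [-5.0, 0.3, 13.8]
gripper_width: 0.3
```

jog_arm --series '[[[0,0,10],[0,0,0],0],[[0,0,30],[0,0,0],0],[[-10,-30,40],[0,0,0],0],[[-15,-55,40],[0,0,0],0],[[-15,-55,40],[0,0,0],0]]'

```text
time_s: 8.32
ee_pos: [565.4, -8.7, 299.8]
ee_rot: [180.0, 0.3, -74.6]
force: [-0.8, 0.2, -1.3]
gripper_width: 0.3
```

```bash
python3 look.py w5; python3 - <<'E'
from workcell import imaging
import cv2
g=imaging.grab_frame("scene")["pixels"]
cv2.imwrite("pics/z5.png",cv2.resize(g[150:250,250:380],None,fx=6,fy=6,interpolation=cv2.INTER_NEAREST)[:,:,::-1])
E
```

```text
8.3167 [565.36216854  -8.73864411 299.82767803] [179.95057179   0.31157985 -74.60229262] [-0.75222984  0.18940946 -1.25122858]
tip [564.92752485  -7.78100568 108.83057331]
```

View pics/w5.png

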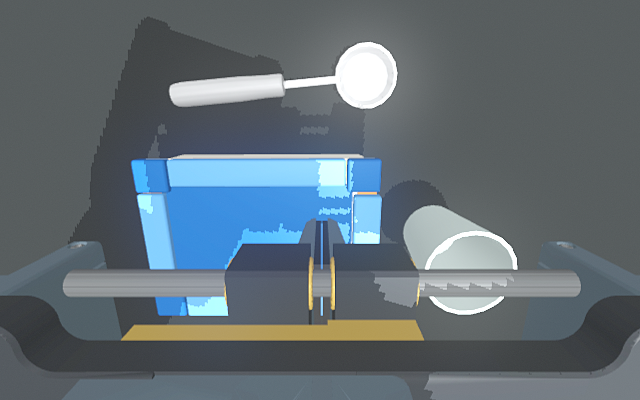

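View pics/z5.png

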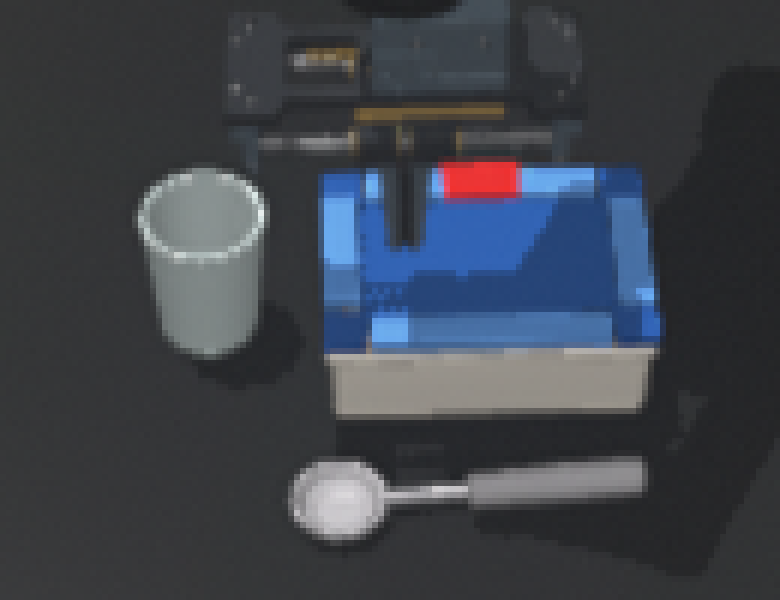

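Sec3 is flush and the orange is gone. On to sec4.

jog_arm --series '[[[-4,-16,0],[0,0,0],0],[[-8,-33,0],[0,0,0],0],[[-8,-33,-12],[0,0,0],0],[[-8,-33,-24],[0,0,0],0],[[-8,-33,-30],[0,0,0],0]]'

```text
time_s: 8.83
ee_pos: [557.8, -38.8, 267.6]
ee_rot: [179.8, 0.5, -74.6]
force: [-0.2, -0.2, -0.0]
gripper_width: 0.1
```

```bash
python3 - <<'E'
from h import *; import pickle
s,f=pickle.load(open("w5.pkl","rb")); R,t=wristRt(f,s)
print(ray(f,[(131.5,159),(381.5,160)],68,R,t))
E
```

```text
[[574.54994013 136.91721705  68.        ]
 [621.18537316 -34.92438598  68.        ]]
```

jog_arm --series '[[[0,-3,0],[0,0,0],0],[[0,-3,-1],[0,0,0],0],[[0,-3,-3],[0,0,0],0],[[0,-3,-5],[0,0,0],0],[[0,-3,-6],[0,0,0],0]]'

```text
time_s: 9.25
ee_pos: [558.0, -41.6, 261.9]
ee_rot: [179.9, 0.5, -74.5]
force: [0.4, -0.6, -0.3]
gripper_width: 0.5
```

jog_arm --series '[[[0,0,-1],[0,0,0],0],[[0,0,-2],[0,0,0],0],[[0,0,-3],[0,0,0],0],[[0,0,-4],[0,0,0],0],[[0,0,-4],[0,0,0],0]]'

```text
time_s: 9.67
ee_pos: [558.1, -41.6, 259.0]
ee_rot: [179.9, 0.5, -74.5]
force: [-1.9, 0.5, 8.0]
gripper_width: 0.3
```

jog_arm --series '[[[0,0,-2],[0,0,0],0],[[0,0,-2],[0,0,0],0],[[0,0,-2],[0,0,0],0],[[0,0,5],[0,0,0],0],[[0,0,20],[0,0,0],0]]'

```text
time_s: 10.08
ee_pos: [557.5, -41.6, 278.0]
ee_rot: [179.8, 0.5, -74.6]
force: [0.0, -0.3, 0.6]
gripper_width: 0.3
```

jog_arm --series '[[[0,0,35],[0,0,0],0],[[0,0,70],[0,0,0],0],[[-12,30,105],[0,0,0],0],[[-24,60,140],[0,0,0],0],[[-24,80,175],[0,0,0],0]]'

```text
time_s: 10.5
ee_pos: [532.4, 33.8, 445.4]
ee_rot: [179.6, 0.6, -74.6]
force: [0.4, 1.0, -0.1]
gripper_width: 0.4
```

jog_arm --series '[[[0,0,5],[0,0,0],0],[[0,0,5],[0,0,0],0],[[0,0,5],[0,0,0],0],[[0,0,5],[0,0,0],0],[[0,0,5],[0,0,0],0]]'

```text
time_s: 10.92
ee_pos: [532.5, 33.1, 448.4]
ee_rot: [179.4, 0.6, -74.7]
force: [-0.3, -0.6, 0.1]
gripper_width: 0.6
```

```bash
python3 look.py w6; python3 - <<'E'
from workcell import imaging
import cv2
g=imaging.grab_frame("scene")["pixels"]
cv2.imwrite("pics/z6.png",cv2.resize(g[150:250,250:380],None,fx=6,fy=6,interpolation=cv2.INTER_NEAREST)[:,:,::-1])
E
```

```text
10.9167 [532.51770352  33.13922081 448.44253744] [179.41823676   0.63605125 -74.66172566] [-0.29464984 -0.58416144  0.09356511]
tip [530.08663718  34.67089252 257.4641515 ]
```

View pics/w6.png

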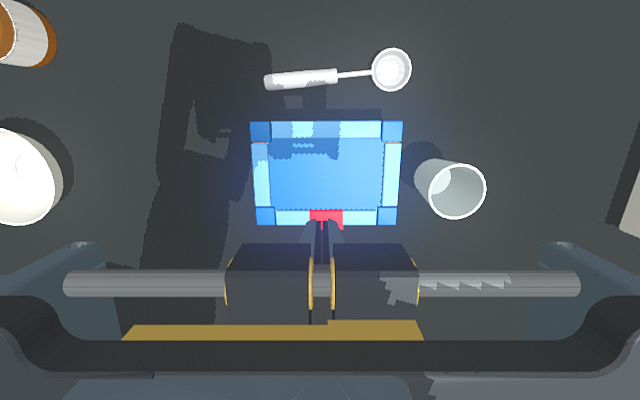

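View pics/z6.png

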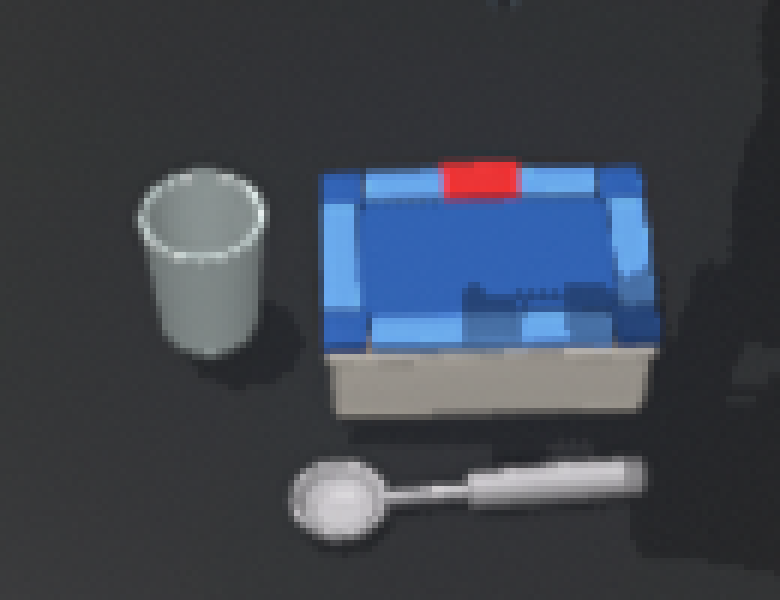

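```bash
python3 - <<'E'
import cv2
g=cv2.imread("pics/w6.png")[110:235,240:415]
cv2.imwrite("pics/z7.png",cv2.resize(g,None,fx=4,fy=4,interpolation=cv2.INTER_NEAREST))
E
```

```text
(no output)
```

View pics/z7.png

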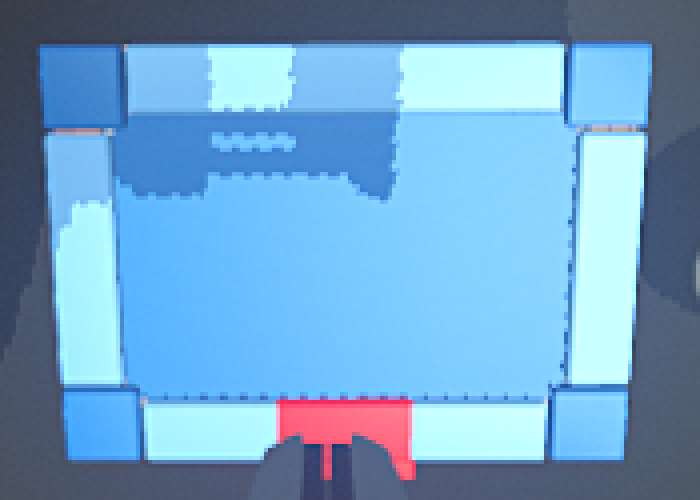

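All four sections sit level with the corner pieces, and the seal no longer shows beside them. The arm is clear, so I'm handing the job in.

```bash
python3 -c "
from workcell import env
print(env.job_done())"
```

```text
the job is handed in; nothing more can be done
None
```

I closed all four sections of the blue-lidded box, pressing with the shut fingertips in the order red-marked (sec1), sec2, sec3, sec4. The job was handed in at about 11 s of robot time.

- **Shut:** each press ended on the hard stop with the fingertips at 68 mm. Forces read there were 8–16 N; sec4 got a further brief press that I took no reading of. In the last wrist and scene views all four sections are level with the corners, with only a thin trace of seal at a few section ends.
- **Undisturbed:** the box's far corners stayed within about 1 mm when checked after sec2 and sec3. I checked it, the cup and the spoon only by eye after sec4, and all looked in place.
- **Disagreements:** the first box centre from the top camera was about 6 mm off the wrist camera's. I used the wrist value because its side lengths matched the given sizes to 1.5 mm. The sec3 press landed about 7 mm inboard of the section's centre line, but the section still shut.

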